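# Click the filter turret round and fire the trigger

## Robot

A 6-joint arm with a two-finger parallel gripper is mounted at the origin on the work surface. World frame = base frame: x ahead of the robot, y to its left, z up, the work surface at z = 0. Lengths are in m, angles in rad, forces in N, time in s.
With the tool pointing down it reaches from about 0.3 to 0.875 m from the base axis. Payload 6.4 kg.
Tool frame: the origin (TCP) lies between the finger pads; the fingertips stand tip_extent ahead of it and the grasp point (between the pads) lies 5 mm behind it (tip_extent is the distance from the TCP to the fingertips, in m); z points along the fingers, y is the direction in which the jaws open and shut (so a half turn about z gives the same grasp; the last joint's range is limited). The gripper opens to 85 mm and grips with 20 to 120 N. Pads are 22 mm wide; open, the fingers measure 114 mm over their backs; the gripper's body (76 mm by 85 mm) begins 54 mm behind the grasp point. The pads swing forward as they close: fully open they stand 13 mm farther back than shut.
Start: joints at [0.98, 0.181, 1.607, -0, 1.354, -0.206], TCP at [0.216, 0.533, 0.245] pointing down, gripper open.
Joint ranges: [-2.99, 2.99], [-0.89, 2.07], [0.3, 2.58], [-1.14, 4.28], [0, 2.63], [-3.12, 3.12]. Speed limits (rad/s): [2.57, 2.57, 3.01, 3.14, 3.14, 3.14].

## Interface

Orientations are given as a unit quaternion [w, x, y, z].
In Python, from bench import * gives the robot as it stands.
- The arm moves only by the shell command python3 -m jog 'ROWS'. ROWS is JSON, a list of rows, each a list of 3 entries, a list of its own where there are three numbers: the shift along the tool's x, y, z in mm, then the turn, a rotation vector about the tool's x, y, z in rad, then the opening, from 0 (shut) to 1 (fully open). A call has 1 to 20 rows; each row is the pose to reach, as a shift and turn from the pose measured when the call began, along the tool's axes at that moment; what a row does not reach only later rows make up. A row lasts 1/12 s, in which the tool goes at most 41.7 mm and 7.16 degrees, less where a joint would pass 70% of its speed; a pose out of reach is approached as far as the arm can. A call with a gripper value outside its range is refused whole. The fingers move at their own pace and stop on an object; the grip force is fixed at half the most. Time passes only in rows, so rows that repeat a pose let the fingers close. It gives the time, the measured TCP pose, the force and the opening at its end, in the units of the state.
- get_obs(): the state, without advancing time (a new reading comes with each control period).
- camera(name): name is "scene" or "top" or "wrist"; returns (picture, depth): 480x640x3 uint8, red, green, blue; 480x640 float32, m along the optical axis (not along the pixel's ray), 0 where there is no reading.
- get_calibration(name): a dict with "fx", "fy", "cx", "cy" (pixels), "k1" (the pictures are not rectified: a ray, as slopes to the right and down, at radius r is drawn at 1 + k1 r^2 times it, then the intrinsics apply), "world_from_camera" (4x4, takes a point from camera to world coordinates). Camera axes: x right, y down, z forward; pixel columns grow to the right and rows downward; lengths in m; the calibration is good to about 2 mm. A picture is of the moment at which its call begins: read the wrist's pose just before it. get_calibration takes no time and is no camera call; for the wrist camera it gives the pose at the moment of the call.
- hand_in(): hands the job in, once; it reports no verdict.
The state is a dict: "time_s": time; "q": joint angles; "dq": joint speeds; "joint_efforts": joint torques, N m; "eef_pos": TCP position; "eef_rot": TCP orientation; "wrist_force": force on the tool from outside, world axes, zero at the start; "torque": the same for the moment, N m; "opening": opening from 0.0 (shut) to 1.0 (fully open).
Only numpy, scipy, OpenCV 4.12 (cv2) and the standard library are available. Lean on these libraries where they do the work, as an engineer would, in place of code of your own. Each camera call takes 0.05 s, during which the arm holds its last target.

## Task

On the filter turret, flick the lobes on the edge of the thumbwheel with a fingertip to click the wheel clockwise (seen from above), until its one square window stands at the pointer; do not let it run past the pointer. Only then press the push button on the trigger box fully down, and let go. Use light touches only: do not pinch or force the wheel, do not lift or shove the turret, and leave everything else on the bench where it is.

Things in the scene. Friction and masses are not known exactly. Their poses are not given: they have to be found in the camera images.
- turret: The filter turret, 1.8 kg, standing loose: round grey foot 140 mm across and 12 mm thick, dark column 72 mm across up to 54 mm height, a flat aluminium thumbwheel on top. Origin: centre of the foot's underside, on the wheel's axis. Its x axis points along the foot's short tongue to the upright pointer post, which stands outside the wheel; z is up.
- pointer_tip (a point): Tip of the fixed pointer blade, 48 mm from the wheel's axis, 76 mm high. The blade (4 mm thick, underside 74 mm high, over the lobes) reaches inwards from the top of the post; the post stands 80 to 90 mm from the axis, 16 mm wide, 78 mm tall. Axes as turret.
- wheel_centre (a point): On the wheel's vertical axis, level with the tops of its lobes, 66 mm above the table; axes as turret (does not turn with the wheel). Disc radius 42 mm, height 54 to 64 mm. Six equal finger lobes on its edge every 60 degrees, 12 mm wide, round-ended, tips 60 mm from the axis, from 52 to 66 mm height. Between the lobes it is open down to the foot. Black hub cap, 26 mm across.
- square_window (a point): Centre of the one square window (dark glass, 19 mm) on top of the wheel, 29 mm from the axis, just inward of a lobe; it turns with the wheel, its x axis pointing outwards along that lobe. The other five windows, each inward of its lobe, are round (17 mm).
- wheel (a joint): Turn of the wheel, rad, growing clockwise seen from above; 0: square window at the pointer. It clicks into places 60 degrees (1.047 rad) apart, a lobe at the pointer in each; carried over half-way it snaps on by itself, less and it springs back. This takes about 3 N at the lobes. It starts one, two or three clicks before 0; a stop just beyond -3.14 bars turning further back.
- trigger (a joint): Press of the trigger button, m: 0 up, 0.006 fully down; springs back when released; fully down takes 4 N.
- trigger_top (a point): Centre of the top face of the round white trigger button, 36 mm across, pressed straight down; 10 mm proud of its black collar (52 mm across) on top of the trigger box, a grey plastic box 75 x 100 x 34 mm screwed to the table.
- adapter: Bystander, to be left alone: a steel coaxial adapter standing upright, 18 mm across, 34 mm tall. Origin: on its underside.
- parts_box: Bystander, to be left alone: a clear open tray of connectors, 110 x 170 x 45 mm. Origin: on its underside.
- screwdriver: Bystander, to be left alone: a screwdriver lying near the robot, about 170 mm long. Origin: on its underside, below its axis.
- spool: Bystander, to be left alone: a black wire spool standing on its flange, 60 mm across, 38 mm tall. Origin: on its underside.
- flux: Bystander, to be left alone: a small capped bottle, 34 mm across, 75 mm tall. Origin: on its underside.
- meter: Bystander, to be left alone: a black hand multimeter lying flat, 160 x 80 x 42 mm. Origin: on its underside.
- jar: Bystander, to be left alone: a lidded jar, 52 mm across, 60 mm tall. Origin: on its underside.
Not all that is in view belongs to the job. What is shaped like the turret but green or orange is not meant.

How it is judged:
On the way, in this order (a step that is already met when the one before it is completed fails the run):
1. the square window stands at the pointer, clicked in (value of joint wheel between -0.15 and 0.15 rad and value of joint trigger below 0.002 m), for 0.3 s.
2. the trigger button is pressed fully down, the wheel still set (value of joint wheel between -0.15 and 0.15 rad and value of joint trigger above 0.0045 m), for 0.1 s.
At the end, for the whole second after the job is handed in: The wheel rests with the square window at the pointer (within 0.15 rad, 9 degrees), after which the trigger was pressed at least 4.5 mm down and has come up again; the turret stands upright within 20 mm of where it stood (value of joint wheel between -0.15 and 0.15 rad and velocity of joint wheel between -0.1 and 0.1 rad/s and value of joint trigger below 0.0015 m and distance of turret from where it was at the start of the episode below 0.02 m and angle between turret's own z axis and vertical below 0.05 rad); the robot touches nothing.
It fails at once if the wheel ran past the pointer (more than half a click) (value of joint wheel above 0.55 rad).
It fails at once if the trigger was pressed before the wheel was set (value of joint trigger above 0.003 m and value of joint wheel below -0.4 rad).
It fails at once if the wheel or turret was pinched or forced with more than 20 N (contact force between the fingers and turret above 20 N).
It fails at once if the turret was lifted, tipped or shoved (height (world z) of turret above 0.008 m or angle between turret's own z axis and vertical above 0.15 rad or distance of turret from where it was at the start of the episode above 0.03 m).
It fails at once if a bystander was moved or lifted more than 25 mm (distance of any of adapter, parts_box, screwdriver, spool, flux, meter, jar from where it was at the start of the episode above 0.025 m).
It also fails if it takes over 61 s, if anything falls off the work surface, if the arm or the gripper's body presses on something with over 40 N, if the wrist force passes 120 N, or if a joint passes its speed limit or range.

## Working session

There is one attempt and no reset: what is moved stays moved. The work goes in short steps, Python scripts to look and compute and a shell command to move; the robot and the scene stay as the last step left them, time stands still between calls to the robot, and variables do not carry over. Pictures are saved under pics/ and viewed, and the job is handed in when it is done.

```bash
ls; mkdir -p pics; cat > h.py <<'E'
from bench import *
import numpy as np, cv2
def save(n,im): cv2.imwrite('pics/'+n,cv2.cvtColor(im,cv2.COLOR_RGB2BGR))
def ray(cal,u,v):
    K=np.array([[cal['fx'],0,cal['cx']],[0,cal['fy'],cal['cy']],[0,0,1.]])
    x,y=cv2.undistortPoints(np.array([[[u,v]]],float),K,np.array([cal['k1'],0,0,0.]))[0,0]
    T=np.array(cal['world_from_camera']); return T[:3,3],T[:3,:3]@np.array([x,y,1.])
def onz(cal,u,v,z):
    o,d=ray(cal,u,v); return o+d*(z-o[2])/d[2]
def proj(cal,p):
    T=np.linalg.inv(np.array(cal['world_from_camera'])); c=T[:3,:3]@p+T[:3,3]
    x,y=c[0]/c[2],c[1]/c[2]; s=1+cal['k1']*(x*x+y*y)
    return np.array([cal['fx']*x*s+cal['cx'],cal['fy']*y*s+cal['cy']])
E
python3 - <<'E'
from h import *
o=get_obs(); print(o)
for n in ['top','scene']:
    im,d=camera(n); save(n+'0.png',im); np.save(n+'0.npy',d); print(get_calibration(n))
E
```

```text
pics
{'time_s': 0.0, 'q': array([ 9.79731216e-01,  1.81554008e-01,  1.60799293e+00, -7.36103335e-06,
        1.35380496e+00, -2.06298652e-01]), 'dq': array([ 1.94458236e-03, -2.70366001e-04, -8.17188309e-04, -1.86227238e-04,
       -2.06237481e-03, -3.92493035e-05]), 'joint_efforts': array([ 1.02590599e-03, -4.44878912e+01, -3.51331508e+01, -2.26815719e-04,
        9.17830010e-03,  8.41152939e-06]), 'eef_pos': array([0.21550888, 0.53252105, 0.24438413]), 'eef_rot': array([-3.38161914e-04,  1.91197843e-01,  9.81551125e-01, -8.12033407e-04]), 'wrist_force': array([-0.66030701,  0.2555847 , -0.65588332]), 'torque': array([-0.00911838,  0.02348392,  0.05774719]), 'opening': 0.9985202217465913}
{'fx': 506.8052903689476, 'fy': 506.8052903689476, 'cx': 322.3799277668871, 'cy': 243.50213609118538, 'k1': -0.13238955645184497, 'world_from_camera': array([[ 0.00820787, -0.98376732,  0.17926096,  0.33555475],
       [-0.99989749, -0.00597114,  0.01301351, -0.06884246],
       [-0.01173187, -0.1793494 , -0.98371549,  1.16949427],
       [ 0.        ,  0.        ,  0.        ,  1.        ]])}
{'fx': 484.67877404051575, 'fy': 484.67877404051575, 'cx': 321.0668662310449, 'cy': 238.64234094753414, 'k1': 0.01927727786295521, 'world_from_camera': array([[-0.72194245,  0.57010437, -0.39214807,  0.99562157],
       [ 0.69190739,  0.60128781, -0.39964626,  0.4374041 ],
       [ 0.00795378, -0.55985175, -0.82855462,  1.08177264],
       [ 0.        ,  0.        ,  0.        ,  1.        ]])}
```

View pics/top0.png

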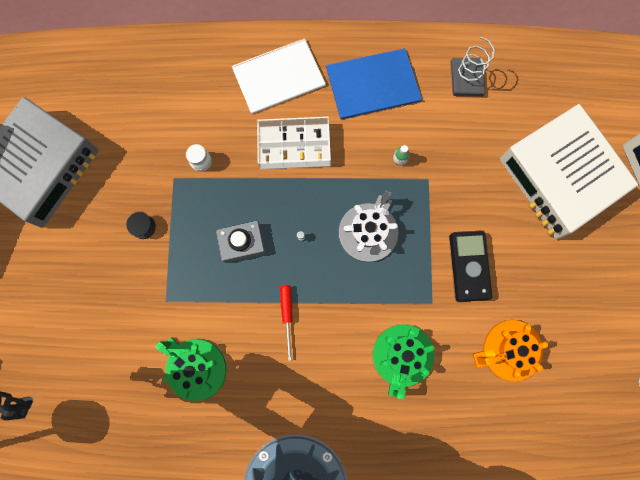

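View pics/scene0.png

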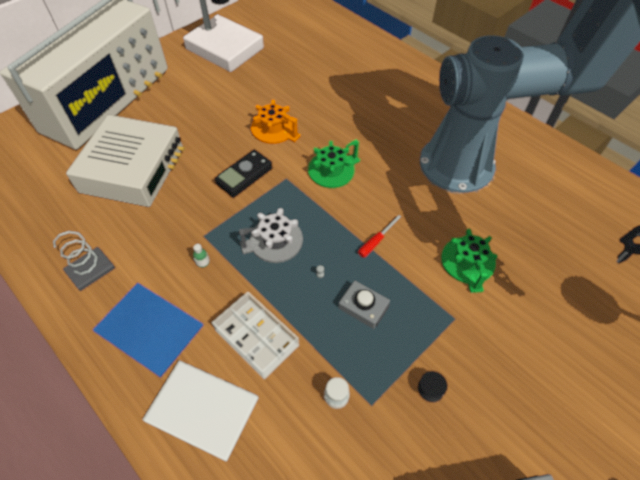

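The top view shows four turret shapes: grey/aluminium at (370,230), green at (405,355) and (193,368), and orange at (513,350). The grey one fits the description. The trigger box is at (240,240). I'll enlarge the grey turret and the trigger box to confirm.

```bash
python3 - <<'E'
from h import *
im=cv2.imread('pics/top0.png')
a=cv2.resize(im[180:270,325:415],(600,600),interpolation=cv2.INTER_CUBIC)
cv2.imwrite('pics/c1.png',a)
cal=get_calibration('top')
d=np.load('top0.npy')
for n,(u,v,z) in dict(hub=(371,227,.066),trig=(238.5,239.5,.044),ad=(300,236,.034),flux=(403,150,.075)).items(): print(n,onz(cal,u,v,z))
def dz(u,v):
    T=np.array(cal['world_from_camera']);o,r=ray(cal,u,v);return o+r*d[v,u]
for p in [(371,227),(238,239),(384,200),(350,245),(360,228),(240,255)]: print(p,dz(*p))
E
```

```text
hub [ 0.57465665 -0.16222547  0.066     ]
trig [0.54874322 0.13684297 0.044     ]
ad [ 0.55959268 -0.00252347  0.034     ]
flux [ 0.75339848 -0.2368998   0.075     ]
(371, 227) [ 0.57377422 -0.16188083  0.07007254]
(238, 239) [0.54809354 0.13629748 0.05345444]
(384, 200) [ 0.63392555 -0.19091962  0.07748754]
(350, 245) [ 0.54356724 -0.1176907   0.01073462]
(360, 228) [ 0.57194254 -0.13761208  0.06730496]
(240, 255) [0.51441115 0.13355674 0.0356939 ]
```

View pics/c1.png

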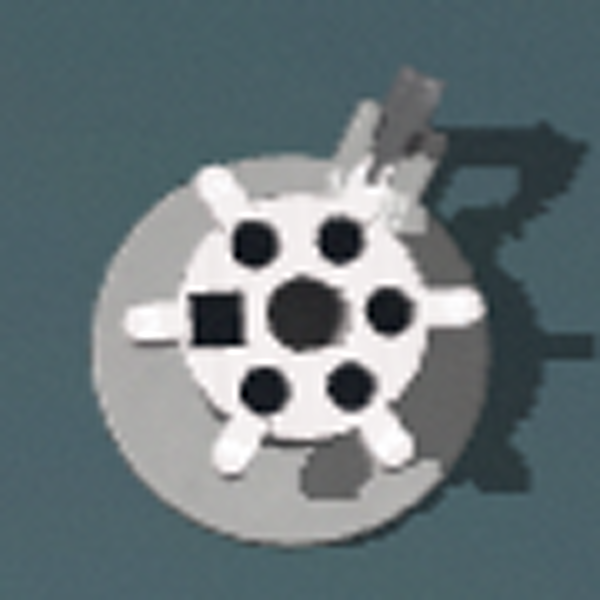

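The crop shows the aluminium turret. Its pointer is at the upper right, about (382,203) full frame, and the square window is at the left, (357,228). The window is therefore two clicks clockwise from the pointer. Next I'll measure precisely and look at the fingertips.

```bash
python3 - <<'E'
from h import *
import bench
print([n for n in dir(bench) if not n.startswith('_')], getattr(bench,'tip_extent',None))
P={}
for n,box in [('top',(325,415,180,270)),('scene',(235,310,200,265))]:
    im=cv2.cvtColor(cv2.imread(f'pics/{n}0.png'),cv2.COLOR_BGR2RGB)
    cal=get_calibration(n); x0,x1,y0,y1=box
    sub=im[y0:y1,x0:x1].astype(int)
    w=((sub.min(2)>185)).astype(np.uint8)
    # dark blobs
    dk=(sub.max(2)<75).astype(np.uint8)
    c,_=cv2.findContours(dk,cv2.RETR_EXTERNAL,cv2.CHAIN_APPROX_NONE)
    for k in c:
        m=cv2.moments(k)
        if m['m00']>5:
            u,v=m['m10']/m['m00']+x0,m['m01']/m['m00']+y0
            print(n,'dark',round(u,1),round(v,1),m['m00'],onz(cal,u,v,.064).round(4))
    # trigger white button
for n,box in [('top',(210,275,210,270)),('scene',(335,395,275,335))]:
    im=cv2.cvtColor(cv2.imread(f'pics/{n}0.png'),cv2.COLOR_BGR2RGB)
    cal=get_calibration(n); x0,x1,y0,y1=box
    sub=im[y0:y1,x0:x1].astype(int)
    w=((sub.min(2)>190)).astype(np.uint8)
    c,_=cv2.findContours(w,cv2.RETR_EXTERNAL,cv2.CHAIN_APPROX_NONE)
    k=max(c,key=cv2.contourArea); (u,v),r=cv2.minEnclosingCircle(k); u+=x0;v+=y0
    print('trig',n,u,v,r,onz(cal,u,v,.053), onz(cal,u,v,.044))
im,_=camera('wrist'); save('w0.png',im)
E
```

```text
['MotionError', 'camera', 'get_calibration', 'get_obs', 'hand_in', 'tip_extent'] 0.014
top dark 377.2 237.6 21.5 [ 0.5511 -0.1759  0.064 ]
top dark 364.2 238.2 26.5 [ 0.5496 -0.1469  0.064 ]
top dark 357.0 227.5 42.0 [ 0.5737 -0.1311  0.064 ]
top dark 382.6 226.1 23.5 [ 0.5772 -0.1884  0.064 ]
top dark 370.2 226.6 72.0 [ 0.5761 -0.1607  0.064 ]
top dark 375.5 215.5 23.0 [ 0.6015 -0.1728  0.064 ]
top dark 362.5 216.3 23.0 [ 0.5995 -0.1437  0.064 ]
top dark 399.7 220.7 532.0 [ 0.59   -0.2269  0.064 ]
scene dark 275.4 246.1 6.5 [ 0.6125 -0.1161  0.064 ]
scene dark 247.4 235.1 22.0 [ 0.6423 -0.1902  0.064 ]
scene dark 282.2 232.8 9.5 [ 0.5735 -0.1348  0.064 ]
scene dark 237.6 238.9 55.0 [ 0.6675 -0.1982  0.064 ]
scene dark 274.1 226.0 24.5 [ 0.5746 -0.1653  0.064 ]
scene dark 253.7 222.1 51.5 [ 0.6049 -0.2108  0.064 ]
trig top 237.5 238.3571434020996 7.508598804473877 [0.54965047 0.13757726 0.053     ] [0.55137629 0.13924119 0.044     ]
trig scene 365.12962913513184 297.31481552124023 6.107563018798828 [0.54903161 0.13412181 0.053     ] [0.54512471 0.1314686  0.044     ]
```

View pics/w0.png

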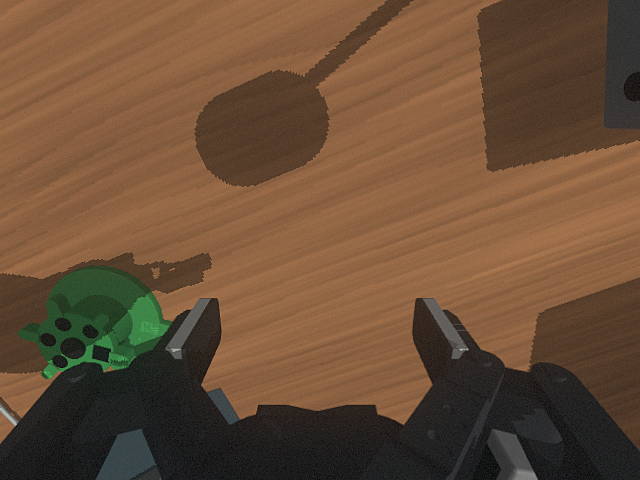

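```bash
cat >> h.py <<'E'
from scipy.spatial.transform import Rotation as R
def toolR(o): 
    w,x,y,z=o['eef_rot']; return R.from_quat([x,y,z,w])
def need(p,yaw=None):
    o=get_obs(); r=toolR(o)
    s=r.inv().apply(np.array(p)-o['eef_pos'])*1000
    out=[s.round(1)]
    if yaw is not None:
        y=np.array([np.cos(yaw),np.sin(yaw),0]);z=np.array([0,0,-1.]);x=np.cross(y,z)
        t=R.from_matrix(np.stack([x,y,z],1)); out.append((r.inv()*t).as_rotvec().round(3))
    return out
E
python3 - <<'E'
from h import *
o=get_obs();c=get_calibration('wrist');T=np.array(c['world_from_camera']);r=toolR(o)
print(r.inv().apply(T[:3,3]-o['eef_pos']), r.inv().as_matrix()@T[:3,:3], r.as_matrix())
print(need([0.529,-0.221,0.2],np.radians(16)))
E
```

```text
[ 8.08059313e-02  1.68534854e-05 -1.28722096e-01] [[ 1.24893136e-03 -9.49911382e-01 -3.12516889e-01]
 [ 9.99999220e-01  1.18672235e-03  3.89256779e-04]
 [ 1.11133199e-06 -3.12517131e-01  9.49912124e-01]] [[-9.26880646e-01  3.75355476e-01 -7.30817570e-04]
 [ 3.75356087e-01  9.26880064e-01 -1.07439356e-03]
 [ 2.74100731e-04 -1.27015142e-03 -9.99999156e-01]]
[array([-573.4, -580.8,   45.2]), array([-0.001,  0.   ,  0.907])]
```

```bash
python3 -m jog '[[[-40,-40,0],[0,0,0.06],0],[[-80,-80,0],[0,0,0.12],0],[[-120,-120,0],[0,0,0.18],0],[[-160,-160,0],[0,0,0.25],0],[[-190,-190,0],[0,0,0.31],0],[[-220,-220,0],[0,0,0.38],0],[[-250,-250,0],[0,0,0.44],0],[[-280,-280,0],[0,0,0.5],0],[[-310,-310,0],[0,0,0.55],0],[[-340,-340,0],[0,0,0.6],0],[[-370,-370,0],[0,0,0.65],0],[[-400,-400,0],[0,0,0.7],0],[[-430,-430,0],[0,0,0.75],0],[[-460,-460,0],[0,0,0.8],0],[[-490,-490,0],[0,0,0.85],0],[[-520,-520,0],[0,0,0.907],0],[[-550,-550,0],[0,0,0.907],0],[[-573,-581,0],[0,0,0.907],0],[[-573,-581,0],[0,0,0.907],0],[[-573,-581,0],[0,0,0.907],0]]'
python3 - <<'E'
from h import *
print(need([0.529,-0.221,0.2],np.radians(16)))
E
```

```text
time_s: 1.82
eef_pos: [0.5291, -0.225, 0.2448]
eef_rot: [0.0, 0.603, 0.798, -0.001]
wrist_force: [0.4, 0.0, 0.9]
opening: 0.002
[array([ 4. ,  1. , 44.8]), array([-0.001,  0.002, -0.003])]
```

```bash
python3 -m jog '[[[4,1,20],[0,0,0],0],[[4,1,45],[0,0,0],0],[[4,1,45],[0,0,0],0],[[4,1,45],[0,0,0],0]]'
python3 - <<'E'
from h import *
cal=get_calibration('wrist')
im,d=camera('wrist'); save('w1.png',im);np.save('w1.npy',d);np.save('w1cal.npy',cal,allow_pickle=True)
o=get_obs();print(o['eef_pos'],o['wrist_force'])
tip=o['eef_pos']-[0,0,.014]; print('tip px',proj(cal,tip))
E
```

```text
time_s: 2.15
eef_pos: [0.5278, -0.2203, 0.1982]
eef_rot: [-0.002, 0.603, 0.798, -0.001]
wrist_force: [0.3, 0.5, 1.1]
opening: 0.001
[ 0.52878628 -0.22070585  0.19987151] [0.32682272 0.51180679 0.73697644]
tip px [319.10249301 304.48873634]
```

View pics/w1.png

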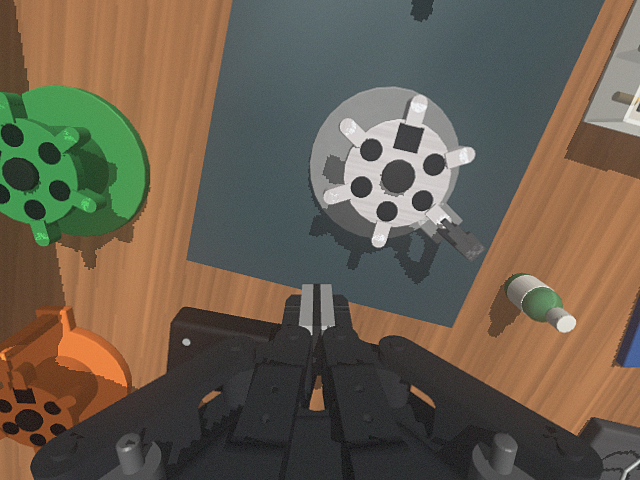

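```bash
python3 - <<'E'
from h import *
cal=np.load('w1cal.npy',allow_pickle=True).item(); d=np.load('w1.npy')
im=cv2.cvtColor(cv2.imread('pics/w1.png'),cv2.COLOR_BGR2RGB)
x0,x1,y0,y1=325,480,90,260
sub=im[y0:y1,x0:x1].astype(int); dk=(sub.max(2)<70).astype(np.uint8)
c,_=cv2.findContours(dk,cv2.RETR_EXTERNAL,cv2.CHAIN_APPROX_NONE)
for k in c:
    m=cv2.moments(k)
    if m['m00']>80:
        u,v=m['m10']/m['m00']+x0,m['m01']/m['m00']+y0
        o,r=ray(cal,u,v); print(round(u,1),round(v,1),m['m00'],onz(cal,u,v,.064).round(4),(o+r*d[int(v),int(u)]).round(4))
def dz(u,v):
    o,r=ray(cal,u,v);return o+r*d[v,u]
o=get_obs();r=toolR(o)
for v in (288,300,315,326):
  print(v,[ (u,*(r.inv().apply(dz(u,v)-o['eef_pos'])*1000).round(1)) for u in (286,292,300,304,310,317,324,330,336,345) if d[v,u]>0])
a=cv2.resize(im[260:360,250:390],None,fx=5,fy=5,interpolation=cv2.INTER_CUBIC); save('c2.png',a)
for p in [(460,238),(470,246),(440,217),(437,212),(418,110),(347,128)]: print(p,dz(*p).round(4))
E
```

```text
428.0 246.8 278.0 [ 0.6209 -0.2106  0.064 ] [ 0.6478 -0.2263  0.0027]
446.1 236.2 101.0 [ 0.6318 -0.1977  0.064 ] [ 0.6447 -0.2033  0.037 ]
364.6 241.7 1207.5 [ 0.5686 -0.2208  0.064 ] [ 0.5836 -0.2393  0.0016]
386.5 211.1 279.5 [ 0.5773 -0.1912  0.064 ] [ 0.5771 -0.191   0.0648]
421.8 200.5 290.0 [ 0.6015 -0.1752  0.064 ] [ 0.6014 -0.1752  0.0643]
360.8 186.8 303.5 [ 0.5512 -0.1782  0.064 ] [ 0.551  -0.1781  0.0652]
397.7 184.2 110.0 [ 0.5785 -0.1683  0.064 ] [ 0.577  -0.1678  0.0693]
433.6 164.4 315.0 [ 0.5998 -0.1461  0.064 ] [ 0.5995 -0.1461  0.0649]
370.6 149.8 331.0 [ 0.5496 -0.1492  0.064 ] [ 0.5493 -0.1492  0.0656]
407.9 138.0 546.5 [ 0.5738 -0.1332  0.064 ] [ 0.5735 -0.1333  0.0651]
288 [(286, np.float64(-86.3), np.float64(-34.3), np.float64(199.9)), (292, np.float64(-86.2), np.float64(-27.8), np.float64(199.6)), (300, np.float64(-85.7), np.float64(-19.1), np.float64(198.6)), (304, np.float64(12.1), np.float64(-6.8), np.float64(7.3)), (310, np.float64(12.0), np.float64(-4.1), np.float64(7.5)), (317, np.float64(12.4), np.float64(-1.0), np.float64(6.7)), (324, np.float64(11.9)
[... 1584 characters left out ...]
t64(13.4), np.float64(-7.0), np.float64(-24.5)), (304, np.float64(11.6), np.float64(-5.7), np.float64(-21.7)), (310, np.float64(12.0), np.float64(-3.5), np.float64(-22.3)), (317, np.float64(11.6), np.float64(-1.0), np.float64(-21.7)), (324, np.float64(12.0), np.float64(1.5), np.float64(-22.2)), (330, np.float64(12.3), np.float64(3.7), np.float64(-22.7)), (336, np.float64(12.9), np.float64(5.8), np.float64(-23.7)), (345, np.float64(12.9), np.float64(9.0), np.float64(-23.6))]
(460, 238) [ 0.6361 -0.1932  0.0782]
(470, 246) [ 0.646  -0.197   0.0789]
(440, 217) [ 0.6203 -0.1838  0.0648]
(437, 212) [ 0.616  -0.1804  0.0657]
(418, 110) [ 0.5735 -0.1127  0.0657]
(347, 128) [ 0.5273 -0.1391  0.066 ]
```

View pics/c2.png

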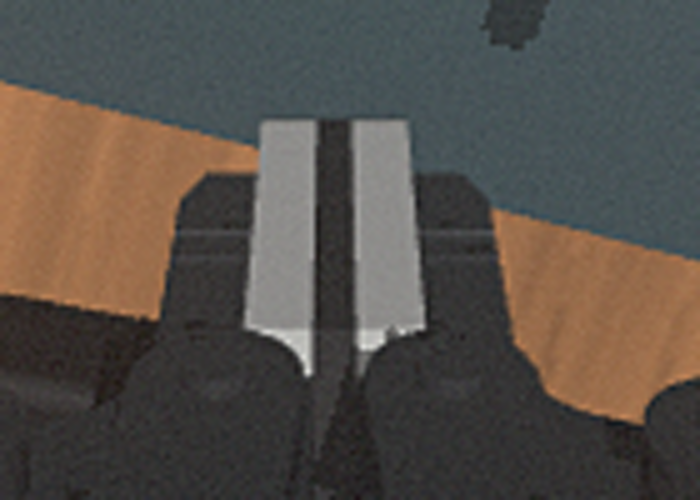

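Three views put the wheel axis at about (0.576, -0.162), with the window at bearing 93.5° and the pointer at -26.4°. That confirms two clicks. The wrist picture shows the shut fingertip at (317,290), with pads about 15 mm thick and 23 mm wide. I'll now work out the approach to the lobe on the robot's side.

```bash
cat >> h.py <<'E'
C=np.array([.576,-.162,0]); A=np.radians(196)
def wk(d,t,z): return C+d*np.array([np.cos(A),np.sin(A),0])+t*np.array([np.sin(A),-np.cos(A),0])+[0,0,z]
E
python3 - <<'E'
from h import *
print(need(wk(.057,-.044,.072),np.radians(16)))
E
```

```text
[array([ -0.4,   4.8, 127.9]), array([-0.002,  0.001, -0.002])]
```

```bash
python3 -m jog '[[[0,5,30],[0,0,0],0],[[0,5,60],[0,0,0],0],[[0,5,90],[0,0,0],0],[[0,5,110],[0,0,0],0],[[0,5,120],[0,0,0],0],[[0,5,128],[0,0,0],0],[[0,5,128],[0,0,0],0],[[0,5,128],[0,0,0],0]]'
python3 - <<'E'
from h import *
im,d=camera('wrist'); save('w2.png',im)
print(need(wk(.057,-.044,.072),np.radians(16)),get_obs()['wrist_force'])
E
```

```text
time_s: 2.87
eef_pos: [0.5344, -0.22, 0.0734]
eef_rot: [0.001, 0.603, 0.798, -0.001]
wrist_force: [0.1, 0.0, 0.1]
opening: 0.003
[array([ 0.5, -1.2,  1.7]), array([-0.   ,  0.003, -0.002])] [-0.29658297 -0.02549127 -0.02574956]
```

View pics/w2.png

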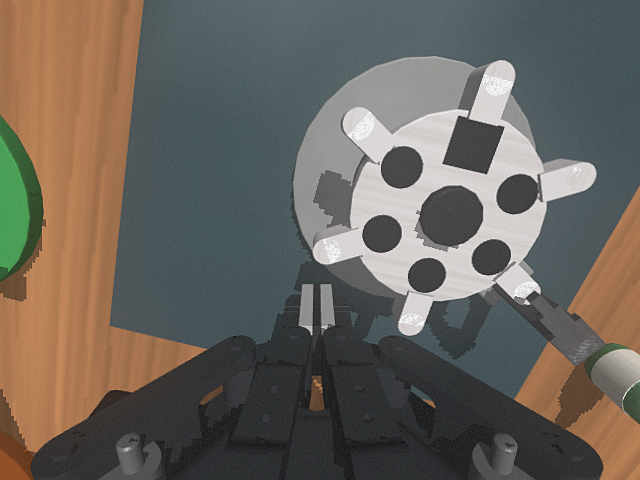

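The finger at (317,290) is clear behind lobe A at (330,250). The next lobe, at (412,325), is clear of the finger too. I'll push gently along +x.

```bash
python3 -m jog '[[[3,-1,2],[0,0,0],0],[[6,-1,2],[0,0,0],0],[[9,-1,2],[0,0,0],0],[[12,-1,2],[0,0,0],0],[[15,-1,2],[0,0,0],0],[[18,-1,2],[0,0,0],0],[[21,-1,2],[0,0,0],0]]'
python3 - <<'E'
from h import *
im,d=camera('wrist'); save('w3.png',im)
print(need(wk(.057,-.044,.072)),get_obs()['wrist_force'])
E
```

```text
time_s: 3.5
eef_pos: [0.5278, -0.2004, 0.0718]
eef_rot: [0.001, 0.603, 0.798, -0.001]
wrist_force: [-0.7, -1.9, -0.3]
opening: -0.001
[array([-21.2,  -0.1,  -0.3])] [-0.07401528 -1.49056572  0.87195379]
```

View pics/w3.png

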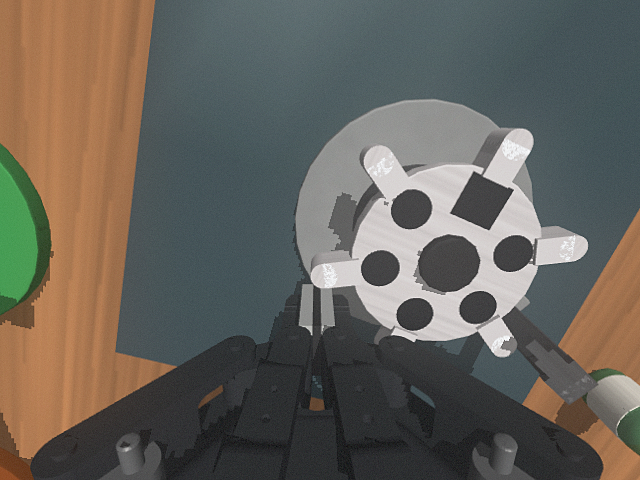

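The contact is good and light, about 1.5 N, and the wheel is partly turned. I'll continue past half-way.

```bash
python3 -m jog '[[[3,0,0],[0,0,0],0],[[6,0,0],[0,0,0],0],[[9,0,0],[0,0,0],0],[[12,0,0],[0,0,0],0],[[15,0,0],[0,0,0],0],[[18,0,0],[0,0,0],0],[[21,0,0],[0,0,0],0],[[24,0,0],[0,0,0],0],[[27,0,0],[0,0,0],0],[[29,0,0],[0,0,0],0],[[29,0,0],[0,0,0],0],[[29,0,0],[0,0,0],0]]'
python3 - <<'E'
from h import *
im,d=camera('wrist'); save('w4.png',im)
print(need(wk(.057,-.044,.072)),get_obs()['wrist_force'])
E
```

```text
time_s: 4.55
eef_pos: [0.5197, -0.1716, 0.0715]
eef_rot: [0.001, 0.603, 0.798, -0.001]
wrist_force: [0.8, -0.6, 0.5]
opening: -0.001
[array([-50.2,  -0.1,  -0.3])] [-0.16741636 -0.59636547  0.42966819]
```

View pics/w4.png

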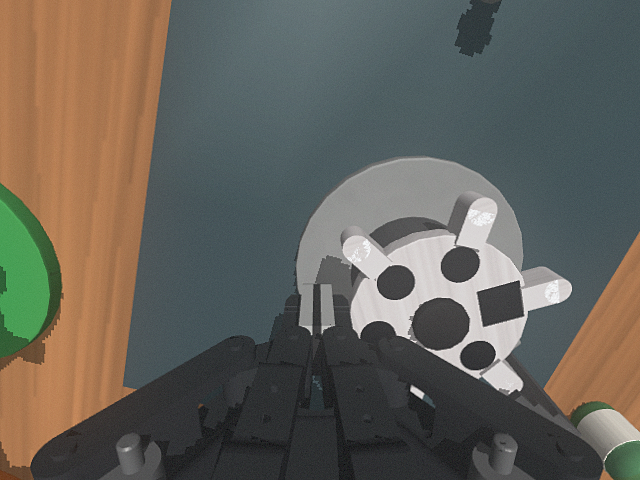

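One click is done: the square window has moved on by one place to (500,302), and lobe A is free of the finger. I'll lift, go back to the start and look.

```bash
python3 -m jog '[[[0,0,-15],[0,0,0],0],[[0,0,-35],[0,0,0],0],[[-20,0,-50],[0,0,0],0],[[-50,0,-50],[0,0,0],0],[[-50,0,-50],[0,0,0],0],[[-50,0,-50],[0,0,0],0]]'
python3 - <<'E'
from h import *
cal=get_calibration('wrist')
im,d=camera('wrist'); save('w5.png',im)
print(need(wk(.057,-.044,.072),np.radians(16)),get_obs()['wrist_force'])
g=(im.max(2)<70).astype(np.uint8); c,_=cv2.findContours(g,cv2.RETR_EXTERNAL,cv2.CHAIN_APPROX_NONE)
for k in c:
    m=cv2.moments(k)
    if 150<m['m00']<3000:
        u,v=m['m10']/m['m00'],m['m01']/m['m00']; p=onz(cal,u,v,.064)
        if np.hypot(*(p-C)[:2])<.04: print(round(u),round(v),m['m00'],p.round(4),np.degrees(np.arctan2(*(p-C)[1::-1])).round(1))
E
```

```text
time_s: 5.1
eef_pos: [0.5337, -0.2212, 0.1221]
eef_rot: [0.002, 0.603, 0.797, -0.001]
wrist_force: [-0.6, -0.5, 0.7]
opening: -0.004
[array([-0. ,  0.3, 49.4]), array([-0.   ,  0.002, -0.003])] [-0.98438794 -0.0456519  -0.74240106]
402 238 538.0 [ 0.5772 -0.1911  0.064 ] -87.6
451 223 567.5 [ 0.6016 -0.1751  0.064 ] -27.1
367 205 598.5 [ 0.5512 -0.1782  0.064 ] -146.9
469 174 1042.5 [ 0.5998 -0.146   0.064 ] 33.9
381 154 685.0 [ 0.5495 -0.1491  0.064 ] 154.0
```

View pics/w5.png

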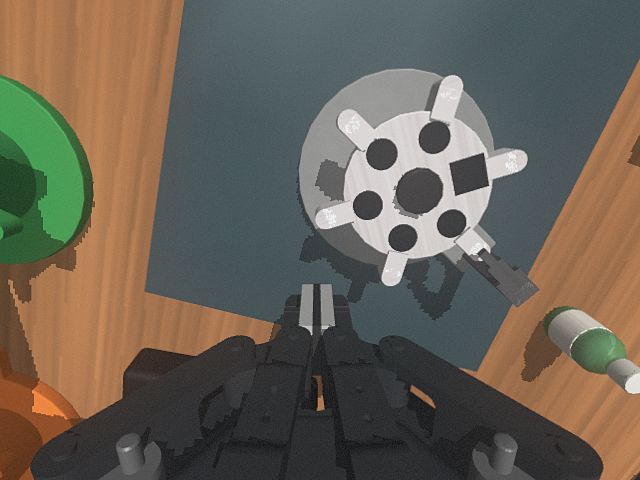

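The square window at (469,174), bearing 34°, is now one click before the pointer. The other windows sit exactly where windows were before, so the turret hasn't moved. I'll repeat the same stroke once.

```bash
python3 -m jog '[[[0,0,20],[0,0,0],0],[[0,0,38],[0,0,0],0],[[0,0,49],[0,0,0],0],[[0,0,49],[0,0,0],0],[[3,0,49],[0,0,0],0],[[6,0,49],[0,0,0],0],[[9,0,49],[0,0,0],0],[[12,0,49],[0,0,0],0],[[15,0,49],[0,0,0],0],[[18,0,49],[0,0,0],0],[[21,0,49],[0,0,0],0]]' && python3 -m jog '[[[3,0,0],[0,0,0],0],[[6,0,0],[0,0,0],0],[[9,0,0],[0,0,0],0],[[12,0,0],[0,0,0],0],[[15,0,0],[0,0,0],0],[[18,0,0],[0,0,0],0],[[21,0,0],[0,0,0],0],[[24,0,0],[0,0,0],0],[[27,0,0],[0,0,0],0],[[29,0,0],[0,0,0],0],[[29,0,0],[0,0,0],0],[[29,0,0],[0,0,0],0]]'
python3 - <<'E'
from h import *
im,d=camera('wrist'); save('w6.png',im)
print(need(wk(.057,-.044,.072)),get_obs()['wrist_force'])
E
```

```text
time_s: 6.07
eef_pos: [0.5274, -0.2001, 0.0729]
eef_rot: [0.001, 0.603, 0.798, -0.001]
wrist_force: [-1.5, -3.5, -0.4]
opening: 0.004
time_s: 7.07
eef_pos: [0.5195, -0.172, 0.0727]
eef_rot: [0.001, 0.603, 0.798, -0.001]
wrist_force: [0.1, 0.8, 0.4]
opening: 0.001
[array([-49.8,   0.2,   0.9])] [0.84968654 0.96038881 0.59581025]
```

View pics/w6.png

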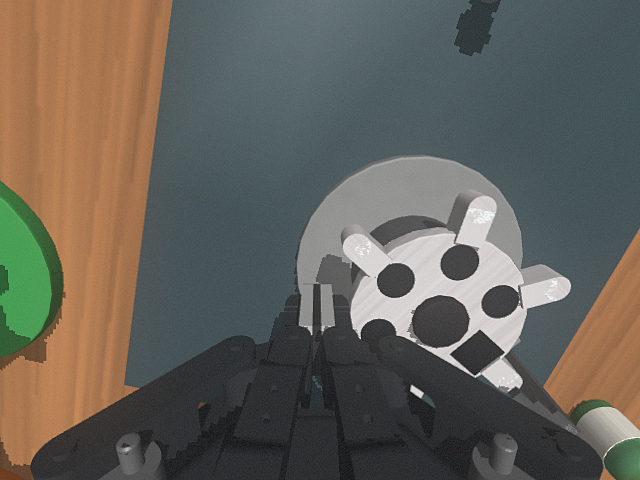

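The square window is at the pointer (478,352). I'll lift straight up and check.

```bash
python3 -m jog '[[[0,0,-15],[0,0,0],0],[[0,0,-35],[0,0,0],0],[[-20,0,-70],[0,0,0],0],[[-50,0,-100],[0,0,0],0],[[-50,0,-100],[0,0,0],0],[[-50,0,-100],[0,0,0],0]]'
python3 - <<'E'
from h import *
cal=get_calibration('wrist')
im,d=camera('wrist'); save('w7.png',im)
g=(im.max(2)<70).astype(np.uint8); c,_=cv2.findContours(g,cv2.RETR_EXTERNAL,cv2.CHAIN_APPROX_NONE)
for k in c:
    m=cv2.moments(k)
    if 100<m['m00']<3000:
        u,v=m['m10']/m['m00'],m['m01']/m['m00']; p=onz(cal,u,v,.064)
        if np.hypot(*(p-C)[:2])<.04: print(round(u),round(v),m['m00'],p.round(4),np.degrees(np.arctan2(*(p-C)[1::-1])).round(1))
im,_=camera('top'); save('top1.png',im); save('c3.png',cv2.resize(im[180:270,200:415],None,fx=3.5,fy=3.5,interpolation=cv2.INTER_CUBIC))
T=np.array([.549,.136,.053])
print(need([.549,.136,.12],np.radians(16)))
E
```

```text
time_s: 7.62
eef_pos: [0.5347, -0.2224, 0.1756]
eef_rot: [0.004, 0.604, 0.797, -0.001]
wrist_force: [0.6, 0.3, -0.6]
opening: -0.0
383 212 337.0 [ 0.5773 -0.1912  0.064 ] -87.4
422 200 571.5 [ 0.6014 -0.175   0.064 ] -27.2
355 185 365.5 [ 0.5512 -0.1782  0.064 ] -146.8
435 160 387.0 [ 0.5999 -0.1461  0.064 ] 33.7
366 144 404.5 [ 0.5495 -0.1492  0.064 ] 154.1
407 131 421.5 [ 0.5737 -0.133   0.064 ] 94.5
[array([337.7, 112.7,  51.2]), array([-0.001,  0.002, -0.004])]
```

View pics/w7.png

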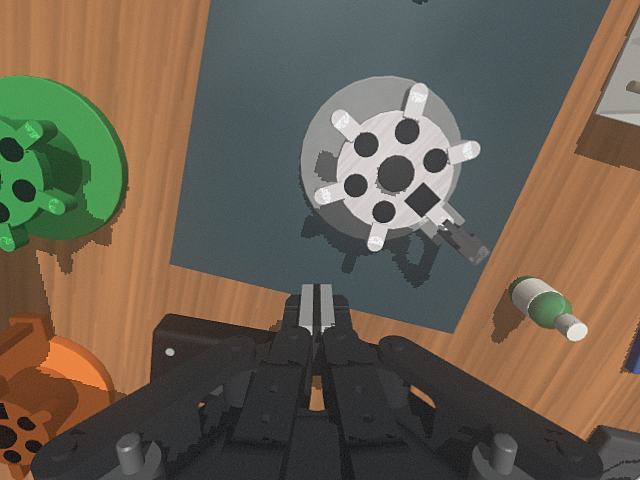

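View pics/c3.png

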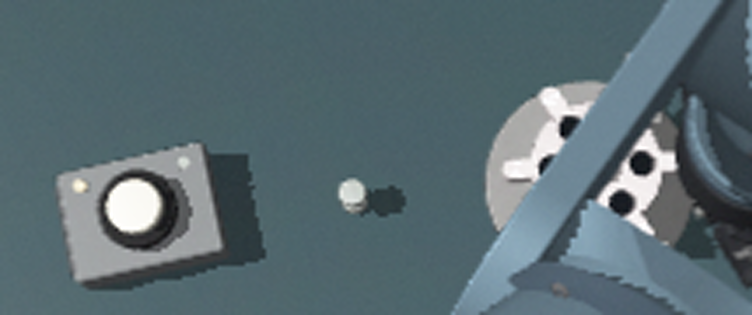

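The square window (422,200) is seated at the pointer, bearing -27°, and the turret hasn't moved. Next I'll go short of the trigger for a refining look.

```bash
python3 -m jog '[[[25,12,-10],[0,0,0],0],[[50,24,-10],[0,0,0],0],[[80,38,-10],[0,0,0],0],[[110,52,-10],[0,0,0],0],[[140,66,-10],[0,0,0],0],[[170,80,-10],[0,0,0],0],[[200,95,-10],[0,0,0],0],[[230,108,-10],[0,0,0],0],[[250,113,-10],[0,0,0],0],[[250,113,-10],[0,0,0],0],[[250,113,-10],[0,0,0],0]]'
python3 - <<'E'
from h import *
cal=get_calibration('wrist')
im,d=camera('wrist'); save('w8.png',im)
g=(im.min(2)>180).astype(np.uint8); g[300:]=0; c,_=cv2.findContours(g,cv2.RETR_EXTERNAL,cv2.CHAIN_APPROX_NONE)
for k in c:
    if cv2.contourArea(k)>300:
        (u,v),(a,b),_=cv2.fitEllipse(k); o,r=ray(cal,u,v); p=o+r*d[int(v),int(u)]
        print(round(u),round(v),a,b,p.round(4),onz(cal,u,v,.053).round(4))
print(get_obs()['eef_pos'],need([.549,.136,.12],np.radians(16)))
E
```

```text
time_s: 8.63
eef_pos: [0.5715, 0.0535, 0.1795]
eef_rot: [-0.001, 0.602, 0.798, -0.002]
wrist_force: [-0.3, -0.4, -0.4]
opening: 0.001
545 263 76.31175994873047 164.6069793701172 [0.7865 0.0715 0.0206] [0.7598 0.0782 0.053 ]
319 118 46.90374755859375 49.51557159423828 [0.5493 0.135  0.0557] [0.5493 0.1351 0.053 ]
632 49 17.669179916381836 66.91085052490234 [0.7362 0.2348 0.0603] [0.7418 0.2378 0.053 ]
[0.57183218 0.05234954 0.17986091] [array([86.8,  1.2, 59.7]), array([-0.004,  0.001, -0.002])]
```

View pics/w8.png

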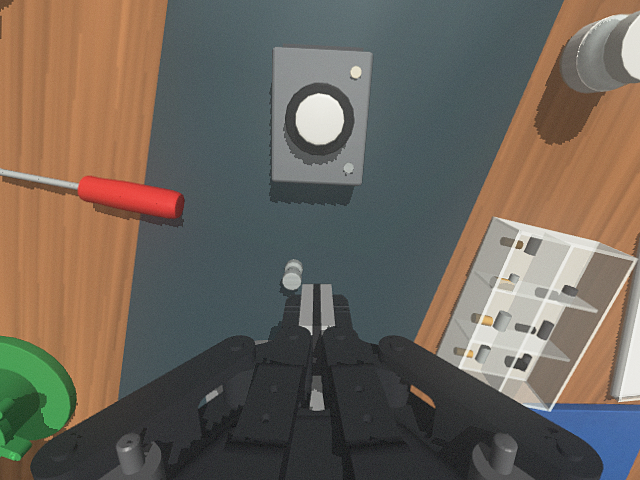

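The button at (319,118) measures (0.549, 0.135, ~0.055). The wrist, top and scene views agree to about 2 mm. I'll move over it and descend.

```bash
python3 -m jog '[[[25,0,0],[0,0,0],0],[[55,0,0],[0,0,0],0],[[80,1,15],[0,0,0],0],[[87,1,45],[0,0,0],0],[[87,1,75],[0,0,0],0],[[87,1,95],[0,0,0],0],[[87,1,102],[0,0,0],0],[[87,1,102],[0,0,0],0],[[87,1,102],[0,0,0],0]]'
python3 - <<'E'
from h import *
o=get_obs();print(o['eef_pos'],o['wrist_force'],need([.549,.1355,.069]))
E
```

```text
time_s: 9.43
eef_pos: [0.549, 0.1352, 0.078]
eef_rot: [-0.001, 0.603, 0.798, -0.002]
wrist_force: [-0.3, -0.6, -0.8]
opening: 0.003
[0.54902269 0.1351789  0.07804778] [-0.33124436 -0.57155676 -0.75345557] [array([0.3, 0.1, 9. ])]
```

```bash
python3 -m jog '[[[0,0,3],[0,0,0],0],[[0,0,6],[0,0,0],0],[[0,0,8],[0,0,0],0],[[0,0,10],[0,0,0],0],[[0,0,12],[0,0,0],0],[[0,0,12],[0,0,0],0],[[0,0,12],[0,0,0],0]]'
```

```text
time_s: 10.02
eef_pos: [0.5496, 0.135, 0.0665]
eef_rot: [-0.0, 0.603, 0.798, -0.002]
wrist_force: [0.9, -0.7, 3.0]
opening: 0.001
```

```bash
python3 -m jog '[[[0,0,1],[0,0,0],0],[[0,0,2],[0,0,0],0],[[0,0,3],[0,0,0],0],[[0,0,3],[0,0,0],0],[[0,0,3],[0,0,0],0]]'
```

```text
time_s: 10.43
eef_pos: [0.5497, 0.135, 0.064]
eef_rot: [-0.0, 0.603, 0.798, -0.002]
wrist_force: [-2.2, -1.2, 7.6]
opening: 0.001
```

```bash
python3 -m jog '[[[0,0,1],[0,0,0],0],[[0,0,1],[0,0,0],0],[[0,0,1],[0,0,0],0],[[0,0,1],[0,0,0],0]]'; python3 -c "
from h import *
print(get_obs()['wrist_force'],get_obs()['eef_pos'])"
```

```text
time_s: 10.77
eef_pos: [0.5497, 0.135, 0.0639]
eef_rot: [0.0, 0.603, 0.798, -0.002]
wrist_force: [-3.7, -1.4, 12.1]
opening: -0.004
[-3.74965964 -1.44515213 12.05707052] [0.54973942 0.13503831 0.06392348]
```

The button has bottomed out: force is 12 N with no further travel. I'll release it, retreat upward and check.

```bash
python3 -m jog '[[[0,0,-10],[0,0,0],0],[[0,0,-30],[0,0,0],0],[[0,0,-65],[0,0,0],0],[[0,0,-100],[0,0,0],0],[[-30,-20,-120],[0,0,0],0],[[-60,-50,-130],[0,0,0],0],[[-90,-90,-130],[0,0,0],0],[[-100,-120,-130],[0,0,0],0],[[-100,-150,-130],[0,0,0],0],[[-100,-150,-130],[0,0,0],0],[[-100,-150,-130],[0,0,0],0]]'
python3 - <<'E'
from h import *
o=get_obs();print(o['eef_pos'],o['wrist_force'])
for n in('top','scene','wrist'):
    im,d=camera(n); save(n+'9.png',im)
    if n=='top':
        cal=get_calibration(n)
        for p in [(238,239),(237,238)]:
            q,r=ray(cal,*p);print((q+r*d[p[1],p[0]]).round(4))
        save('c9.png',cv2.resize(im[170:280,200:440],None,fx=3.3,fy=3.3,interpolation=cv2.INTER_CUBIC))
E
```

```text
time_s: 11.68
eef_pos: [0.4319, -0.002, 0.1946]
eef_rot: [-0.0, 0.604, 0.797, -0.002]
wrist_force: [0.6, 0.0, 0.3]
opening: -0.0
[ 0.43189783 -0.0019514   0.19463542] [0.57576258 0.01915381 0.34481027]
[0.4541 0.0456 0.5469]
[0.4558 0.0473 0.5451]
```

View pics/top9.png

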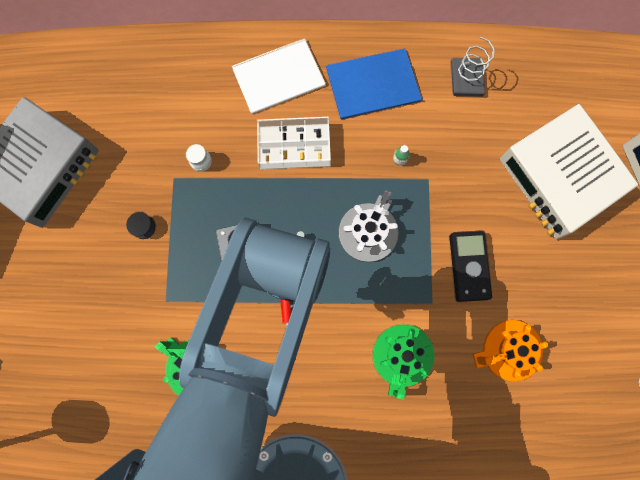

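View pics/c9.png

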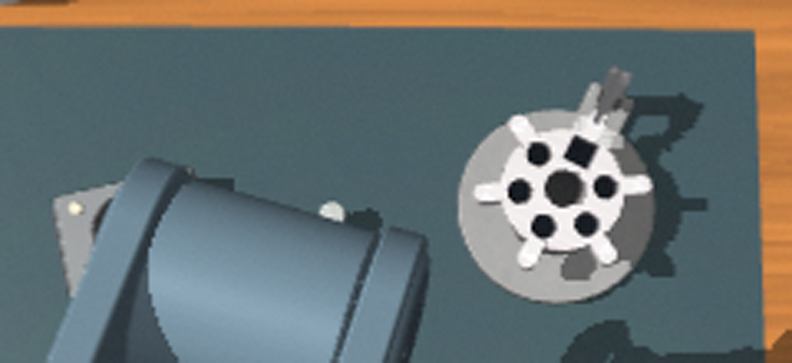

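The square window is at the pointer (about (375,216) in the top view) and the turret is in place. The arm hides the button in this view, so I'll check the wrist picture.

View pics/wrist9.png

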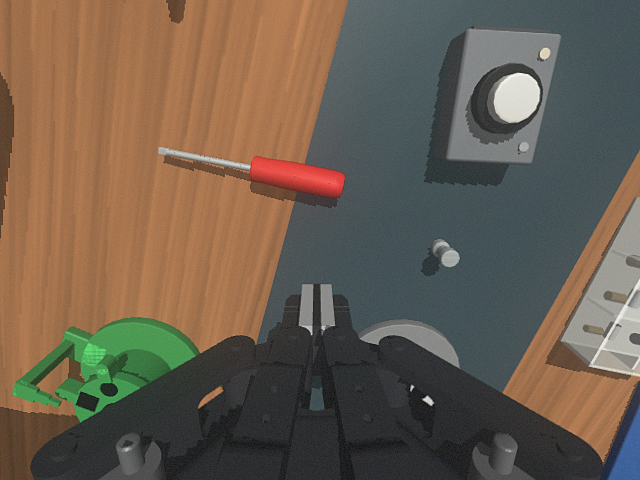

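```bash
python3 - <<'E'
from h import *
for n in ['wrist']:
    cal=get_calibration(n); im,d=camera(n)
    g=(im.min(2)>180).astype(np.uint8); g[300:]=0; c,_=cv2.findContours(g,cv2.RETR_EXTERNAL,cv2.CHAIN_APPROX_NONE)
    for k in c:
        if cv2.contourArea(k)>200:
            (u,v),(a,b),_=cv2.fitEllipse(k); o,r=ray(cal,u,v); print(round(u),round(v),(o+r*d[int(min(v,479)),int(min(u,639))]).round(4))
E
```

```text
516 97 [0.5488 0.1349 0.056 ]
```

The button at (516,97) has sprung back up: it measures z = 0.056, as before the press. The adapter and screwdriver are where they were, and the robot touches nothing. I'll hand in.

```bash
python3 -c "
from bench import *
print(hand_in())"
```

```text
the job is handed in; nothing more can be done
None
```

I clicked the thumbwheel clockwise two places with the shut fingertip, pushing a near-side lobe one click at a time with light contact (wrist force read 4 N or less). The square window now stands at the pointer. After that I pressed the trigger button down until it bottomed out, at about 12 N with no further travel, then let go and backed the arm away. The job is handed in, and hand-in gave no verdict.

**Wheel and turret:** the square window measured at bearing -27°, against about -26° for the pointer. The window positions matched those before the first push to within 0.5 mm, so the turret had not shifted.

**Trigger button:** its top measured 0.056 m high after release, the same as before the press.

**Clearance and bystanders:** the arm ended free in the air at about 12 s of the 61 s allowed. The bystanders I could see looked unmoved; I judged this by eye and did not measure it.

**Disagreement:** the scene camera put the wheel axis about 5 mm off the top view sideways. The wrist camera settled it. No check failed.

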